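# Lower the snap-setting anvil until its spring button locks

### The arm

A 7-joint arm with a two-finger parallel gripper is mounted at the origin on the work surface. World frame = base frame: x ahead of the robot, y to its left, z up, the work surface at z = 0. Lengths are in m, angles in rad, forces in N, time in s.
With the tool pointing down it reaches from about 0.425 to 0.875 m from the base axis. Payload 4.7 kg.
Tool frame: the origin (TCP) lies at the very end of the fingers, on their centre line; the grasp point (between the pads) lies 19 mm behind it; z points along the fingers, y is the line along which they close (so a half turn about z gives the same grasp; the last joint's range is limited). The gripper opens to 87 mm and grips with 3 to 60 N. Pads are 19 mm wide; open, the fingers measure 117 mm over their backs; the gripper's body (75 mm by 190 mm) begins 51 mm behind the grasp point.
Start: joints at [1.146, 0.321, -0.07, 1.45, 0.023, 1.371, -0.057], TCP at [0.276, -0.588, 0.223] pointing down, gripper open.
Joint ranges: [-2.86, 2.86], [-0.3, 2.09], [-1.38, 1.24], [0.06, 2.45], [-1.56, 4.7], [0.09, 2.05], [-2.69, 2.69]. Speed limits (rad/s): [2.57, 2.57, 3.14, 3.14, 3.14, 3.14, 3.14].

### API

Orientations are given as a rotation vector (axis times angle).
In Python, from plant import read_state, capture, calibration, job_done gives the robot as it stands.
- The arm moves only by the shell command python3 -m inch 'ROWS' [OPENING] [FORCE]. ROWS is JSON, a list of rows, each an object of numbers: "x", "y", "z": the shift along the world's x, y, z each as a share of 0.25 m, from -1 to 1; "wx", "wy", "wz": the turn, a rotation vector about the world's x, y, z each as a share of 180 degrees, from -1 to 1. In form: [{"x": .., "y": .., "z": .., "wx": .., "wy": .., "wz": ..}, ...]. A call has 1 to 10 rows; each row is the pose to reach, as a shift and turn from the pose commanded when the call began, turning the shorter way round; what a row does not reach only later rows make up. A row lasts 1/10 s, in which the tool goes at most 50 mm and 8.59 degrees, less where a joint would pass 70% of its speed; a pose out of reach is approached as far as the arm can. A call with a number of a shift or a turn outside -1 to 1 is refused whole. A call with a gripper value outside its range is refused whole. OPENING is the opening, from -1 (shut) to 1 (fully open), set as the call begins (- or left out, the last holds). The fingers move at their own pace and stop on an object; FORCE is the grip in N (left out, the last holds). Time passes only in rows, so rows that repeat a pose let the fingers close. It gives the time, the measured TCP pose, the force, the opening and the grip force at its end, in the units of the state.
- read_state(): the state, without advancing time (a new reading comes with each control period).
- capture(name): name is "scene" or "top" or "wrist"; returns the picture (400x640x3 uint8, blue, green, red); there is no depth.
- calibration(name): a dict with "K" (3x3 intrinsics, pixels), "dist_coeffs" ([k1, k2, p1, p2, k3] as OpenCV has them; the pictures are not rectified), "pose" (4x4, takes a point from camera to world coordinates). Camera axes: x right, y down, z forward; pixel columns grow to the right and rows downward; lengths in m; the calibration is good to about 2 mm. A picture is of the moment at which its call begins: read the wrist's pose just before it. calibration takes no time and is no camera call; for the wrist camera it gives the pose at the moment of the call.
- job_done(): hands the job in; it is judged then, once.
The state is a dict: "t": time; "joints": joint angles; "dq": joint speeds; "effort": joint torques, N m; "eef_pos": TCP position; "eef_rot": TCP orientation; "ft_force": force on the tool from outside, world axes, zero at the start; "wrist_torque": the same for the moment, N m; "opening": finger opening in m; "grasp_force": force on a finger pad.
Only numpy, scipy, OpenCV 4.12 (cv2) and the standard library are available. Lean on these libraries where they do the work, as an engineer would, in place of code of your own. Each camera call takes 0.05 s, during which the arm holds its last target. There are 200 camera calls.

### The job

Set the snap-fastener anvil to its low working height: squeeze the red spring button on its square post flush so that it can pass into the mouth of the green socket, then slide the post down until the button pops out through the hole in the brass keeper plate and locks. Never lean on the button by force, leave the hammer, the steel dish and the red case where they are, and let go at the end.

Things in the scene. Friction and masses are not known exactly. Their poses are not given: they have to be found in the camera images.
- stand: fixed green stand: foot plate 150 x 120 x 14 mm (x, y, z) with an upright square socket tube in its middle. Origin: plate's underside, on the tube's axis; z up; x level, towards the tube's front, the side of the red button. Level rim 130 mm above the bench; outside of the tube from x = -17.5 to 21.5 and y = -18.5 to 18.5 mm; bore 29 mm square
- lip (a point): middle of the flat steel lip on the rim's front edge, 20 mm in front of the axis, 130 mm up. Lip: 18.5 to 21.5 mm in front of the axis; behind it a steep lead-in drops 8 mm to the bore wall at 14.5 mm. The button cannot cross the lip while it stands out; pressed to less than 5 mm out of the post's face it goes in, and the lead-in and bore then hold it back
- keeper_zone (a point): point on the front of the tube, 37 mm below the rim, 19.5 mm in front of the axis: the outer face of the brass keeper plate with one 13 mm square hole on its middle line. The keeper is set anew each time: the hole's centre lies 30 to 44 mm below the rim, not reported, found by feel. Elsewhere the front wall is closed
- button: red spring button, flat-ended round pin 10 mm across, in the post's front face, 52 mm below the anvil's top. Origin: middle of its outer end; x outward, as the stand's x. Moves only in and out on the post; starts with its centre 15 to 45 mm above the rim. Must never bear more than 25 N. In the keeper hole it stands 4 mm proud of the brass and blocks the post both ways
- post_front (a point): point on the post's front face at the button's middle, 13 mm in front of the axis. The free button stands 10.5 mm out from here; pressed flush its end is here. Its spring pushes out with 4 N when out, 8 N when flush. Once it is in the mouth, pushing the anvil down takes about 6 N, along lead-in and bore alike, until it locks
- anvil_top (a point): middle of the top of the dark steel anvil, a disc 25 mm across, 8 mm high, on top of the post. The aluminium post is 26 x 26 mm, square to the stand's axes, 0.3 kg, cannot turn or tip; its sides are plain from the anvil to the socket, and the anvil is no wider than the post: open fingers pass down over it from above
- post (a joint): slide of the post in the socket, m: 0 when the button's centre is 50 mm above the rim, growing as the post goes down (button at the rim at 0.050, locked between 0.080 and 0.094). Friction of about 4.5 N holds the post where it is left
- hammer: hammer lying on the bench, wooden handle, about 260 mm long, to be left alone
- dish: round steel dish with short rods in it, 140 mm across, 22 mm high, to be left alone; origin middle of its underside
- case: closed red plastic case, 120 x 190 x 45 mm, to be left alone; origin middle of its underside
Not all that is in view belongs to the job. There is more than one size of the stand; the one meant has the size given above.

How it is judged:
On the way:
1. the button has been pressed in and is inside the socket, below the lip, held back by the bore (z of button in the frame of stand below 0.124 m and x of button in the frame of stand below 0.0165 m), for 0.05 s.
At the end, for the whole second after the job is handed in: The button has popped out through the keeper's hole (its end at least 21.5 mm in front of the tube's axis, its centre 26 to 48 mm below the rim) and all is at rest (x of button in the frame of stand above 0.0215 m and z of button in the frame of stand between 0.082 and 0.104 m and linear speed of button below 0.01 m/s); the robot touches nothing.
It fails at once if the button bears more than 25 N (contact force between button and anything else above 25 N).
It fails at once if the hammer, dish or case is moved more than 15 mm (distance of any of hammer, dish, case from where it was at the start of the episode above 0.015 m).
It also fails if it takes over 64 s, if anything falls off the work surface, if the arm or the gripper's body presses on something with over 40 N, if the wrist force passes 120 N, or if a joint passes its speed limit or range.

## Working session

There is one attempt and no reset: what is moved stays moved. The work goes in short steps, Python scripts to look and compute and a shell command to move; the robot and the scene stay as the last step left them, time stands still between calls to the robot, and variables do not carry over. Pictures are saved under pics/ and viewed, at most 10 in all, crops included, and the job is handed in when it is done.

```bash
ls; mkdir -p pics
python3 - <<'E'
from plant import *
import cv2,numpy as np
a=capture("scene");b=capture("top")
cv2.imwrite("pics/scene.png",a);cv2.imwrite("pics/top.png",b)
s=read_state();print(s)
for n in("scene","top"):
    c=calibration(n);print(n,np.round(c["K"],1).tolist(),c["dist_coeffs"],np.round(c["pose"],3).tolist())
E
```

```text
pics
{'t': 0.1, 'joints': array([ 1.14608223,  0.32176227, -0.0700807 ,  1.45160094,  0.0225828 ,
        1.37077965, -0.05689062]), 'dq': array([ 1.12730016e-03, -1.06410534e-03, -2.92621778e-07, -1.86505471e-03,
       -1.04755460e-03,  1.36435437e-03,  1.05702612e-03]), 'effort': array([-1.75020864e-04, -4.92572808e+01, -4.05763322e-01, -3.13395739e+01,
       -6.41401322e-02,  3.94986395e-02,  4.73113585e-05]), 'eef_pos': array([ 0.2759046 , -0.58797203,  0.22153807]), 'eef_rot': array([-3.06460599e+00, -6.83447584e-01,  7.23000582e-04]), 'ft_force': array([ 0.66136293, -0.6930948 , -0.17212941]), 'wrist_torque': array([0.00857437, 0.00073171, 0.02676441]), 'grasp_force': 0.0, 'opening': 0.08689598960252756}
scene [[424.2, 0.0, 323.3], [0.0, 424.2, 197.3], [0.0, 0.0, 1.0]] [-0.02349785  0.          0.          0.          0.        ] [[-0.423, 0.596, -0.683, 1.159], [0.906, 0.278, -0.319, 0.321], [-0.001, -0.753, -0.658, 0.775], [0.0, 0.0, 0.0, 1.0]]
top [[430.8, 0.0, 319.8], [0.0, 430.8, 204.1], [0.0, 0.0, 1.0]] [-0.11216601  0.          0.          0.          0.        ] [[0.022, -0.993, 0.119, 0.421], [-1.0, -0.02, 0.017, -0.001], [-0.015, -0.119, -0.993, 1.226], [0.0, 0.0, 0.0, 1.0]]
```

View pics/scene.png

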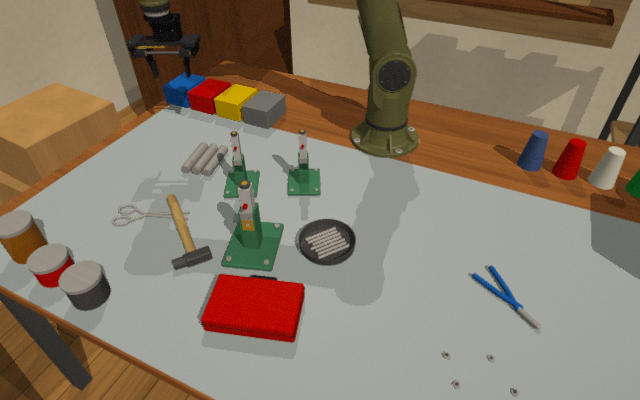

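View pics/top.png

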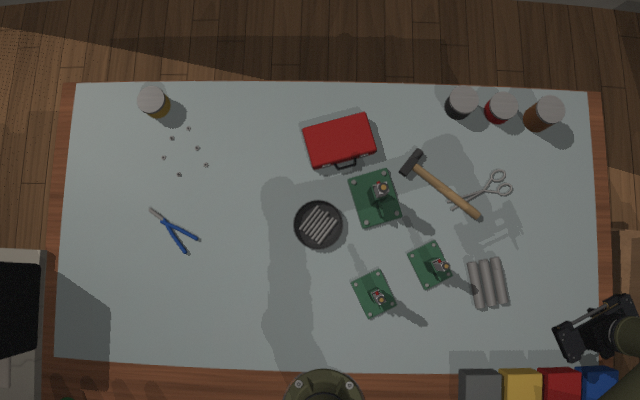

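The scene view shows three green stands: A at (253,245), B at (242,183) and C at (304,182). In the top view these are (375,198), (430,265) and (374,293). Other red objects that could mislead are the case, a pot and some cups. A looks largest, so I'll measure the plates next.

```bash
cat > h.py <<'E'
from plant import *
import cv2,numpy as np
def ray(c,px):
    u=cv2.undistortPoints(np.array(px,float).reshape(-1,1,2),c["K"],np.array(c["dist_coeffs"]))[:,0]
    P=np.array(c["pose"]);d=np.c_[u,np.ones(len(u))]@P[:3,:3].T
    return P[:3,3],d/np.linalg.norm(d,axis=1)[:,None]
def onz(c,px,z):
    o,d=ray(c,px);return o+d*((z-o[2])/d[:,2])[:,None]
def meet(rs):
    A=sum(np.eye(3)-np.outer(d,d) for o,d in rs);b=sum((np.eye(3)-np.outer(d,d))@o for o,d in rs)
    p=np.linalg.solve(A,b);return p,[np.linalg.norm(np.cross(p-o,d)) for o,d in rs]
def proj(c,p):
    T=np.linalg.inv(np.array(c["pose"]));return cv2.projectPoints(np.array(p,float).reshape(-1,1,3),cv2.Rodrigues(T[:3,:3])[0],T[:3,3],np.array(c["K"]),np.array(c["dist_coeffs"]))[0][:,0]
E
python3 - <<'E'
from h import *
c=calibration("top");b=cv2.imread("pics/top.png");h=cv2.cvtColor(b,cv2.COLOR_BGR2HSV)
m=cv2.inRange(h,(55,80,20),(90,255,255))
m=cv2.morphologyEx(m,cv2.MORPH_CLOSE,np.ones((5,5)))
for k in cv2.findContours(m,0,2)[0]:
    if cv2.contourArea(k)<300: continue
    w=onz(c,k.reshape(-1,2),0.014)[:,:2]
    r=cv2.minAreaRect((w*1000).astype(np.float32));print(cv2.boundingRect(k),np.round(r[0]),np.round(r[1]),round(r[2],1))
a=cv2.imread("pics/scene.png")
cr=np.hstack([cv2.resize(a[170:280,200:310],(440,440),interpolation=2),cv2.resize(b[155:245,330:420],(360,440),interpolation=2)])
cv2.imwrite("pics/crop.png",cr)
E
```

```text
(351, 270, 45, 49) [ 320. -134.] [110.  88.] 26.2
(408, 241, 44, 48) [ 403. -292.] [108.  88.] 27.1
(349, 168, 53, 60) [ 590. -136.] [146. 116.] 17.9
```

View pics/crop.png

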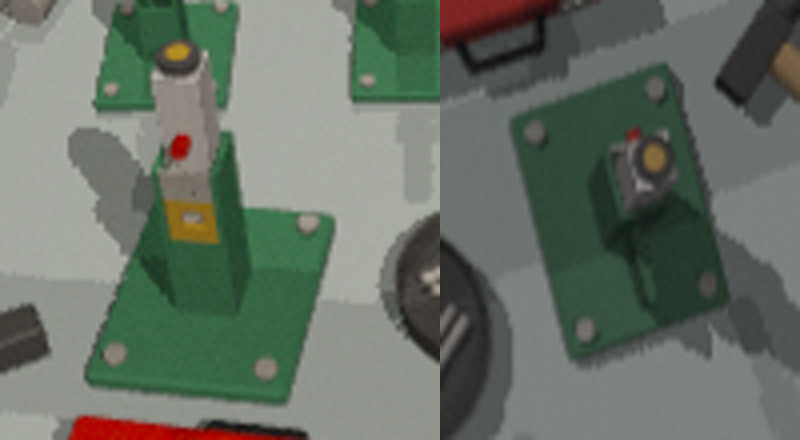

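The crop confirms stand A: its plate is about 146 x 116 mm, the other two are 110 x 88. It has the red button at scene (245,207) and the brass keeper at (247,225). Its yaw is about 18°. Next I triangulate the anvil and the button.

Run:
```python
from h import *
from scipy.spatial.transform import Rotation as R
cs=[calibration("scene"),calibration("top")]
ims=[cv2.imread("pics/scene.png"),cv2.imread("pics/top.png")]
boxes=[(170,280,200,310),(170,215,355,400)]
px={}
for i,(im,b) in enumerate(zip(ims,boxes)):
    h=cv2.cvtColor(im,cv2.COLOR_BGR2HSV)
    o=np.array([b[2],b[0]]);s=h[b[0]:b[1],b[2]:b[3]]
    for n,m in(("red",cv2.inRange(s,(0,150,60),(6,255,255))|cv2.inRange(s,(174,150,60),(180,255,255))),("gold",cv2.inRange(s,(10,80,60),(30,255,255)))):
        k,l,st,ce=cv2.connectedComponentsWithStats(m)
        for j in range(1,k):
            if st[j,4]>2: print(i,n,ce[j]+o,st[j,4]);
```

```text
0 red [244.60869565 206.43478261] 23
0 red [238.75789474 277.51052632] 190
0 gold [243.89655172 182.55172414] 29
0 gold [247.28448276 224.87931034] 116
1 red [378. 182.] 3
1 gold [383.2        186.73333333] 30
```

Run:
```python
from h import *
from scipy.spatial.transform import Rotation as R
cs=calibration("scene");ct=calibration("top")
def m(a,b):
    r=[(lambda q:(q[0],q[1][0]))(ray(c,[p])) for c,p in((cs,a),(ct,b))]; return meet(r)
print("anvil",m([243.9,183],[383.2,186.7])); print("button",m([244.6,206.4],[378,182]))
s=read_state();print(R.from_rotvec(s["eef_rot"]).as_matrix().round(3).tolist())
```

```text
anvil (array([ 0.59001147, -0.13515376,  0.19749087]), [np.float64(0.0009356711827073033), np.float64(0.0009356711827073987)])
button (array([ 0.60972887, -0.12805343,  0.14834839]), [np.float64(0.0012343747868594135), np.float64(0.0012343747868592745)])
[[0.905, 0.425, -0.001], [0.425, -0.905, 0.002], [-0.0, -0.002, -1.0]]
```

```bash
python3 -m inch '[{"z":0.2},{"z":0.4},{"x":0.1,"y":0.14,"z":0.44,"wz":0.05},{"x":0.6,"y":0.9,"z":0.44,"wz":0.23},{"x":0.6,"y":0.9,"z":0.44,"wz":0.23},{"x":0.6,"y":0.9,"z":0.44,"wz":0.23},{"x":0.6,"y":0.9,"z":0.44,"wz":0.23},{"x":0.6,"y":0.9,"z":0.44,"wz":0.23},{"x":0.6,"y":0.9,"z":0.44,"wz":0.23}]'
python3 -m inch '[{"x":0.656,"y":0.912,"wz":0.23},{"x":0.656,"y":0.912,"wz":0.23},{"x":0.656,"y":0.912,"wz":0.23},{"x":0.656,"y":0.912,"wz":0.23},{"x":0.656,"y":0.912,"wz":0.23},{"x":0.656,"y":0.912,"wz":0.23},{"x":0.656,"y":0.912,"wz":0.23},{"x":0.656,"y":0.912,"wz":0.23}]'
python3 - <<'E'
from h import *
print(np.round(calibration("wrist")["pose"],3).tolist(),np.round(calibration("wrist")["K"],1).tolist(),read_state()["joints"].round(2))
cv2.imwrite("pics/w1.png",capture("wrist"))
E
```

```text
[[0.427, -0.867, -0.257, 0.348], [-0.904, -0.41, -0.121, -0.556], [-0.001, 0.284, -0.959, 0.383], [0.0, 0.0, 0.0, 1.0]] [[341.3, 0.0, 325.6], [0.0, 341.3, 197.9], [0.0, 0.0, 1.0]] [ 1.15  0.32 -0.07  1.45  0.02  1.37 -0.06]validation failed for argument at $[0]...
validation failed for argument at $[0]...
```

View pics/w1.png

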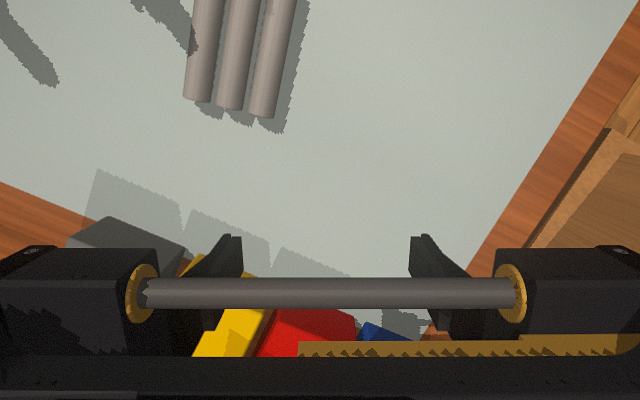

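The inch command wants all six keys in every row. In the wrist view the fingers fill the rows below about 235, and the camera sits 79 mm along tool +x.

```bash
python3 -m inch '[{"x":0,"y":0,"z":0.2,"wx":0,"wy":0,"wz":0},{"x":0,"y":0,"z":0.4,"wx":0,"wy":0,"wz":0},{"x":0.1,"y":0.14,"z":0.44,"wx":0,"wy":0,"wz":0.05},{"x":0.6,"y":0.9,"z":0.44,"wx":0,"wy":0,"wz":0.23},{"x":0.6,"y":0.9,"z":0.44,"wx":0,"wy":0,"wz":0.23},{"x":0.6,"y":0.9,"z":0.44,"wx":0,"wy":0,"wz":0.23},{"x":0.6,"y":0.9,"z":0.44,"wx":0,"wy":0,"wz":0.23},{"x":0.6,"y":0.9,"z":0.44,"wx":0,"wy":0,"wz":0.23},{"x":0.6,"y":0.9,"z":0.44,"wx":0,"wy":0,"wz":0.23}]'
python3 -m inch '[{"x":0.656,"y":0.912,"z":0,"wx":0,"wy":0,"wz":0.23},{"x":0.656,"y":0.912,"z":0,"wx":0,"wy":0,"wz":0.23},{"x":0.656,"y":0.912,"z":0,"wx":0,"wy":0,"wz":0.23},{"x":0.656,"y":0.912,"z":0,"wx":0,"wy":0,"wz":0.23},{"x":0.656,"y":0.912,"z":0,"wx":0,"wy":0,"wz":0.23},{"x":0.656,"y":0.912,"z":0,"wx":0,"wy":0,"wz":0.23},{"x":0.656,"y":0.912,"z":0,"wx":0,"wy":0,"wz":0.23},{"x":0.656,"y":0.912,"z":0,"wx":0,"wy":0,"wz":0.23}]'
python3 - <<'E'
from h import *
print(np.round(calibration("wrist")["pose"],3).tolist(),read_state()["joints"].round(2))
cv2.imwrite("pics/w2.png",capture("wrist"))
np.save("w2.npy",calibration("wrist")["pose"])
E
```

```text
t: 1.05
eef_pos: [0.4297, -0.358, 0.3329]
eef_rot: [-2.618, -1.736, -0.003]
ft_force: [0.1, 0.4, 0.2]
opening: 0.0872
grasp_force: 0.0
t: 1.85
eef_pos: [0.59, -0.1362, 0.332]
eef_rot: [-1.848, -2.54, 0.002]
ft_force: [-0.4, -0.5, 1.0]
opening: 0.0872
grasp_force: 0.0
[[0.951, 0.297, 0.088, 0.567], [0.31, -0.911, -0.272, -0.063], [-0.001, 0.285, -0.958, 0.493], [0.0, 0.0, 0.0, 1.0]] [ 0.63  0.24 -0.55  1.37  0.12  1.57  0.41]
```

View pics/w2.png

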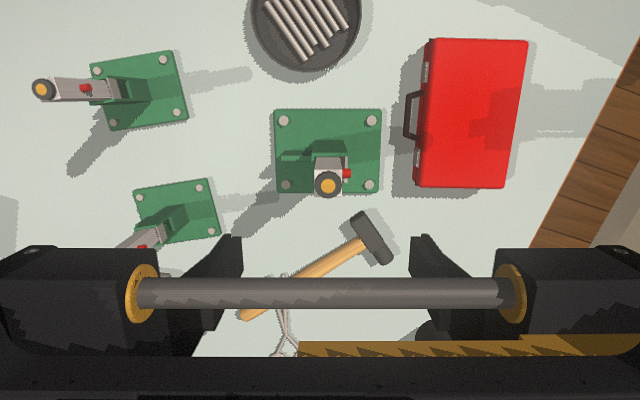

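The wrist view shows the anvil gold at (327,185), the button sticking out to the right at (346,173) and the plate at columns 272–384. Stand yaw and axis come next.

Run:
```python
from h import *
c=calibration("wrist");im=cv2.imread("pics/w2.png");h=cv2.cvtColor(im,cv2.COLOR_BGR2HSV)
def cen(m,x0,x1,y0,y1):
    k=np.zeros_like(m);k[y0:y1,x0:x1]=m[y0:y1,x0:x1];y,x=np.nonzero(k);return np.array([x.mean(),y.mean()]),len(x),(x.min(),x.max(),y.min(),y.max())
g,n,_=cen(cv2.inRange(h,(10,100,60),(30,255,255)),305,350,160,215);print("gold",g,n)
r=cv2.inRange(h,(0,150,60),(6,255,255))|cv2.inRange(h,(174,150,60),(180,255,255))
b,n,bb=cen(r,335,360,155,195);print("but",b,n,bb)
m=cv2.inRange(h,(55,80,20),(90,255,255));k=np.zeros_like(m);k[100:200,265:392]=m[100:200,265:392]
k=cv2.morphologyEx(k,cv2.MORPH_CLOSE,np.ones((15,15)))
ct=max(cv2.findContours(k,0,2)[0],key=cv2.contourArea)
w=onz(c,ct.reshape(-1,2),0.014);R=cv2.minAreaRect((w[:,:2]*1000).astype(np.float32));print(R)
cs=calibration("scene");ctp=calibration("top")
f=lambda c,p:(lambda q:(q[0],q[1][0]))(ray(c,[p]))
a=[f(cs,[243.9,183]),f(ctp,[383.2,186.7]),f(c,g)]
print("anvil3",meet(a),"w+scene",meet([a[0],a[2]])[0],"onz",onz(c,[g],.1975))
print("but3",meet([f(cs,[244.6,206.4]),f(ctp,[378,182]),f(c,b)]),meet([f(cs,[244.6,206.4]),f(c,b)])[0])
```

```text
gold [327.84916201 185.37988827] 179
but [346.45070423 172.94366197] 71 (np.int64(343), np.int64(350), np.int64(169), np.int64(177))
((591.872802734375, -135.81863403320312), (146.96939086914062, 116.06616973876953), 17.94205665588379)
anvil3 (array([ 0.5907252 , -0.13536747,  0.1980337 ]), [np.float64(0.0015692104717603427), np.float64(0.0006231225034803193), np.float64(0.0013775678784588915)]) w+scene [ 0.59113406 -0.13479819  0.19863769] onz [[ 0.59187543 -0.13637355  0.1975    ]]
but3 (array([ 0.6098529 , -0.12866975,  0.14839001]), [np.float64(0.001830883743294997), np.float64(0.0006705363843852962), np.float64(0.0012170804959546553)]) [ 0.60954236 -0.12852857  0.14814526]
```

```bash
python3 -m inch '[{"x":0.004,"y":0.003,"z":-0.15,"wx":0,"wy":0,"wz":0},{"x":0.004,"y":0.003,"z":-0.3,"wx":0,"wy":0,"wz":0},{"x":0.004,"y":0.003,"z":-0.45,"wx":0,"wy":0,"wz":0},{"x":0.004,"y":0.003,"z":-0.55,"wx":0,"wy":0,"wz":0},{"x":0.004,"y":0.003,"z":-0.65,"wx":0,"wy":0,"wz":0},{"x":0.004,"y":0.003,"z":-0.74,"wx":0,"wy":0,"wz":0},{"x":0.004,"y":0.003,"z":-0.74,"wx":0,"wy":0,"wz":0},{"x":0.004,"y":0.003,"z":-0.74,"wx":0,"wy":0,"wz":0}]'
python3 - <<'E'
from h import *
im=capture("wrist");sc=capture("scene")
cv2.imwrite("pics/w3.png",np.hstack([cv2.resize(im[150:330,220:420],(400,360),interpolation=2),cv2.resize(sc[170:260,200:300],(400,360),interpolation=2)]))
E
```

```text
t: 2.7
eef_pos: [0.5906, -0.1367, 0.1479]
eef_rot: [1.851, 2.538, -0.001]
ft_force: [0.2, -0.4, 0.7]
opening: 0.0869
grasp_force: 0.0
```

View pics/w3.png

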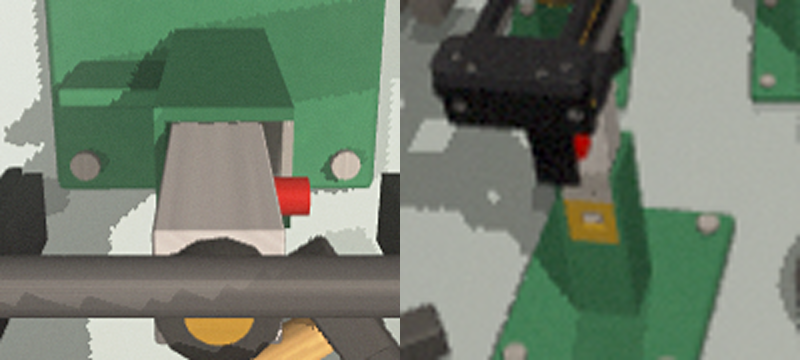

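Run:
```python
from h import *
from scipy.spatial.transform import Rotation as R
c=calibration("wrist");s=read_state();im=capture("wrist");h=cv2.cvtColor(im,cv2.COLOR_BGR2HSV)
r=cv2.inRange(h,(0,150,60),(6,255,255))|cv2.inRange(h,(174,150,60),(180,255,255));r[:,:340]=0;r[:,400:]=0;r[:220]=0;r[280:]=0
y,x=np.nonzero(r);print(x.min(),x.max(),y.min(),y.max(),x.mean(),y.mean(),len(x))
Rm=R.from_rotvec(s["eef_rot"]).as_matrix()
e=np.array([np.cos(np.radians(17.95)),np.sin(np.radians(17.95)),0]);l=np.array([-e[1],e[0],0])
ax=np.array([.591,-.1355,0])
for z in(.141,.146,.151): print(z,proj(c,[ax+e*u+[0,0,z] for u in(13,23.5) for u in [u/1000]]).round(1).tolist())
print("post edges at rim z .13: left/right", proj(c,[ax+e*.013*k+l*.013+[0,0,.13] for k in(-1,1)]).round(1).tolist())
print("at .15", proj(c,[ax+e*.013*k+l*.013+[0,0,.18] for k in(-1,1)]).round(1).tolist())
for row in(230,):
  pass
```

```text
354 371 238 256 363.1295681063123 246.7674418604651 301
0.141 [[347.2, 243.4], [366.6, 243.4]]
0.146 [[347.8, 247.3], [367.7, 247.3]]
0.151 [[348.4, 251.5], [368.9, 251.4]]
post edges at rim z .13: left/right [[300.0, 213.9], [346.4, 213.9]]
at .15 [[291.8, 253.4], [353.6, 253.4]]
```

```bash
python3 -m inch '[{"x":0.005,"y":0.006,"z":-0.006,"wx":0,"wy":0,"wz":0},{"x":0.005,"y":0.006,"z":-0.006,"wx":0,"wy":0,"wz":0},{"x":0.005,"y":0.006,"z":-0.006,"wx":0,"wy":0,"wz":0},{"x":0.005,"y":0.006,"z":-0.006,"wx":0,"wy":0,"wz":0},{"x":0.005,"y":0.006,"z":-0.006,"wx":0,"wy":0,"wz":0}]' 0.1 12
python3 -m inch '[{"x":0,"y":0,"z":0,"wx":0,"wy":0,"wz":0},{"x":0,"y":0,"z":0,"wx":0,"wy":0,"wz":0},{"x":0,"y":0,"z":0,"wx":0,"wy":0,"wz":0},{"x":0,"y":0,"z":0,"wx":0,"wy":0,"wz":0}]' -0.2 12
python3 -m inch '[{"x":0,"y":0,"z":0,"wx":0,"wy":0,"wz":0},{"x":0,"y":0,"z":0,"wx":0,"wy":0,"wz":0},{"x":0,"y":0,"z":0,"wx":0,"wy":0,"wz":0},{"x":0,"y":0,"z":0,"wx":0,"wy":0,"wz":0}]' -0.36 12
python3 -m inch '[{"x":0,"y":0,"z":0,"wx":0,"wy":0,"wz":0},{"x":0,"y":0,"z":0,"wx":0,"wy":0,"wz":0},{"x":0,"y":0,"z":0,"wx":0,"wy":0,"wz":0},{"x":0,"y":0,"z":0,"wx":0,"wy":0,"wz":0},{"x":0,"y":0,"z":0,"wx":0,"wy":0,"wz":0}]' -0.5 14
```

```text
t: 3.35
eef_pos: [0.5924, -0.1332, 0.1461]
eef_rot: [1.848, 2.541, -0.0]
ft_force: [0.6, -0.4, 0.3]
opening: 0.055
grasp_force: 0.0
t: 3.75
eef_pos: [0.5938, -0.1326, 0.1465]
eef_rot: [1.846, 2.539, 0.003]
ft_force: [5.2, 0.6, -1.6]
opening: 0.0358
grasp_force: 2.5
t: 4.15
eef_pos: [0.5921, -0.1331, 0.1463]
eef_rot: [-1.848, -2.54, 0.001]
ft_force: [0.7, 1.3, 1.3]
opening: 0.0281
grasp_force: 6.8
t: 4.65
eef_pos: [0.591, -0.1335, 0.1455]
eef_rot: [-1.847, -2.538, 0.003]
ft_force: [-5.2, 0.9, 0.9]
opening: 0.0259
grasp_force: 14.0
```

```bash
python3 -m inch '[{"x":-0.003,"y":-0.001,"z":0,"wx":0,"wy":0,"wz":0},{"x":-0.004,"y":-0.001,"z":-0.008,"wx":0,"wy":0,"wz":0},{"x":-0.004,"y":-0.001,"z":-0.016,"wx":0,"wy":0,"wz":0},{"x":-0.004,"y":-0.001,"z":-0.024,"wx":0,"wy":0,"wz":0},{"x":-0.004,"y":-0.001,"z":-0.032,"wx":0,"wy":0,"wz":0},{"x":-0.004,"y":-0.001,"z":-0.04,"wx":0,"wy":0,"wz":0},{"x":-0.004,"y":-0.001,"z":-0.046,"wx":0,"wy":0,"wz":0},{"x":-0.004,"y":-0.001,"z":-0.046,"wx":0,"wy":0,"wz":0}]'
python3 - <<'E'
from h import *
im=capture("wrist");sc=capture("scene")
cv2.imwrite("pics/w4.png",np.hstack([cv2.resize(im[150:330,220:420],(400,360),interpolation=2),cv2.resize(sc[170:260,200:300],(400,360),interpolation=2)]))
E
```

```text
t: 5.45
eef_pos: [0.591, -0.1335, 0.134]
eef_rot: [-1.848, -2.54, 0.0]
ft_force: [-4.1, 0.8, -0.6]
opening: 0.026
grasp_force: 14.0
```

View pics/w4.png

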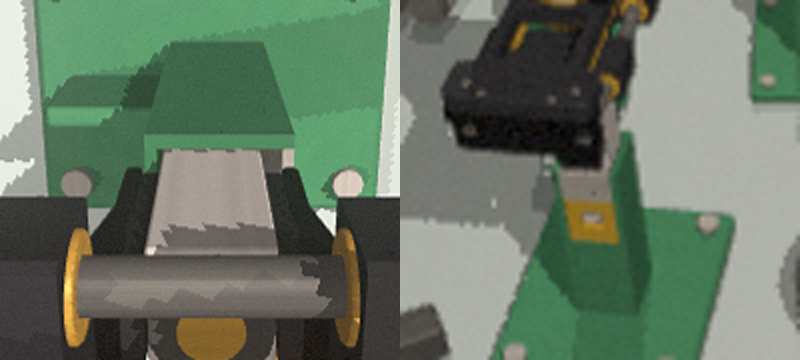

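```bash
python3 -m inch '[{"x":0,"y":0,"z":-0.004,"wx":0,"wy":0,"wz":0},{"x":0,"y":0,"z":-0.009,"wx":0,"wy":0,"wz":0},{"x":0,"y":0,"z":-0.009,"wx":0,"wy":0,"wz":0},{"x":0,"y":0,"z":-0.009,"wx":0,"wy":0,"wz":0}]'
python3 - <<'E'
from h import *
c=calibration("wrist");im=capture("wrist");h=cv2.cvtColor(im,cv2.COLOR_BGR2HSV)
m=cv2.inRange(h,(10,100,60),(30,255,255));m[:,:300]=0;m[:,350:]=0;m[:306]=0;m[345:]=0
y,x=np.nonzero(m);print(x.min(),x.max(),y.min(),y.max())
e=np.array([.951,.308,0]);l=np.array([-.308,.951,0])
for z in(.182,.184,.19,.196):print(z,proj(c,[np.array([.5915,-.135,z])+v for v in(0*e,e*.0075,l*-.0075)]).round(1).tolist())
print(read_state()["eef_pos"],read_state()["ft_force"])
E
```

```text
t: 5.95
eef_pos: [0.5911, -0.1335, 0.1322]
eef_rot: [-1.848, -2.54, 0.001]
ft_force: [-4.9, 1.0, -0.4]
opening: 0.026
grasp_force: 14.0
300 349 309 344
0.182 [[323.9, 312.0], [343.6, 312.0], [323.8, 328.7]]
0.184 [[323.8, 315.2], [343.8, 315.2], [323.8, 332.1]]
0.19 [[323.7, 325.5], [344.7, 325.5], [323.7, 342.9]]
0.196 [[323.6, 336.8], [345.6, 336.8], [323.6, 354.9]]
[ 0.59106817 -0.13348467  0.13222049] [-4.67356643  0.46104582  0.18170691]
```

No slip: the gold's lower edge is at row ~329, which matches the post having followed the grip. I'll go 1 mm lower, release and lift away.

```bash
python3 -m inch '[{"x":0,"y":0,"z":-0.004,"wx":0,"wy":0,"wz":0},{"x":0,"y":0,"z":-0.004,"wx":0,"wy":0,"wz":0},{"x":0,"y":0,"z":-0.004,"wx":0,"wy":0,"wz":0}]'
python3 -m inch '[{"x":0,"y":0,"z":0,"wx":0,"wy":0,"wz":0},{"x":0,"y":0,"z":0,"wx":0,"wy":0,"wz":0},{"x":0,"y":0,"z":0,"wx":0,"wy":0,"wz":0},{"x":0,"y":0,"z":0,"wx":0,"wy":0,"wz":0},{"x":0,"y":0,"z":0,"wx":0,"wy":0,"wz":0},{"x":0,"y":0,"z":0,"wx":0,"wy":0,"wz":0}]' 0.4
python3 -m inch '[{"x":0,"y":0,"z":0.1,"wx":0,"wy":0,"wz":0},{"x":0,"y":0,"z":0.2,"wx":0,"wy":0,"wz":0},{"x":0,"y":0,"z":0.3,"wx":0,"wy":0,"wz":0},{"x":0,"y":0,"z":0.36,"wx":0,"wy":0,"wz":0},{"x":0,"y":0,"z":0.36,"wx":0,"wy":0,"wz":0},{"x":0,"y":0,"z":0.36,"wx":0,"wy":0,"wz":0}]'
python3 - <<'E'
from h import *
im=capture("wrist");sc=capture("scene")
cv2.imwrite("pics/w5.png",np.hstack([cv2.resize(im[120:300,220:420],(400,360),interpolation=2),cv2.resize(sc[170:260,200:300],(400,360),interpolation=2)]))
E
```

```text
t: 6.3
eef_pos: [0.5911, -0.1335, 0.1313]
eef_rot: [-1.848, -2.54, 0.001]
ft_force: [-4.9, 0.8, -0.4]
opening: 0.0262
grasp_force: 14.0
t: 6.9
eef_pos: [0.5915, -0.1336, 0.1315]
eef_rot: [1.848, 2.54, 0.0]
ft_force: [0.8, -0.4, -0.2]
opening: 0.0595
grasp_force: 0.0
t: 7.5
eef_pos: [0.5911, -0.1335, 0.2206]
eef_rot: [-1.848, -2.54, 0.001]
ft_force: [-0.7, -0.7, -0.7]
opening: 0.061
grasp_force: 0.0
```

View pics/w5.png

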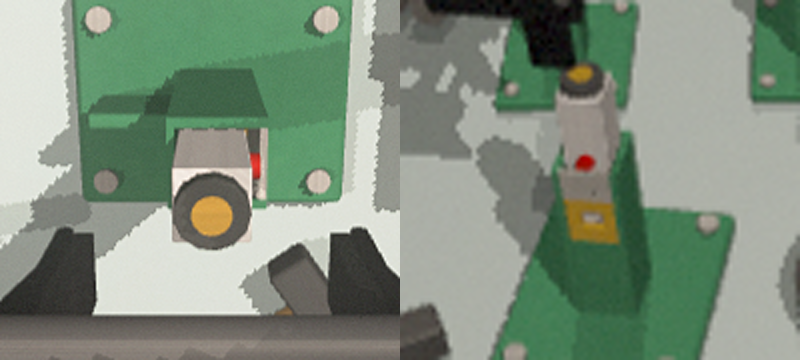

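The button (wrist crop 255,165) sits inside the lip and is held back. I'll close the fingers and push on the anvil top.

```bash
python3 -m inch '[{"x":0,"y":-0.005,"z":0,"wx":0,"wy":0,"wz":0},{"x":0,"y":-0.005,"z":0,"wx":0,"wy":0,"wz":0},{"x":0,"y":-0.005,"z":0,"wx":0,"wy":0,"wz":0},{"x":0,"y":-0.005,"z":0,"wx":0,"wy":0,"wz":0},{"x":0,"y":-0.005,"z":0,"wx":0,"wy":0,"wz":0},{"x":0,"y":-0.005,"z":0,"wx":0,"wy":0,"wz":0},{"x":0,"y":-0.005,"z":0,"wx":0,"wy":0,"wz":0},{"x":0,"y":-0.005,"z":0,"wx":0,"wy":0,"wz":0}]' -1
python3 -m inch '[{"x":0,"y":0,"z":-0.05,"wx":0,"wy":0,"wz":0},{"x":0,"y":0,"z":-0.1,"wx":0,"wy":0,"wz":0},{"x":0,"y":0,"z":-0.13,"wx":0,"wy":0,"wz":0},{"x":0,"y":0,"z":-0.14,"wx":0,"wy":0,"wz":0},{"x":0,"y":0,"z":-0.144,"wx":0,"wy":0,"wz":0},{"x":0,"y":0,"z":-0.15,"wx":0,"wy":0,"wz":0},{"x":0,"y":0,"z":-0.155,"wx":0,"wy":0,"wz":0},{"x":0,"y":0,"z":-0.16,"wx":0,"wy":0,"wz":0}]'
```

```text
t: 8.4
eef_pos: [0.5914, -0.1347, 0.2214]
eef_rot: [1.848, 2.541, 0.0]
ft_force: [0.4, 0.1, -0.5]
opening: 0.0053
grasp_force: 0.0
t: 9.2
eef_pos: [0.5915, -0.1347, 0.1826]
eef_rot: [1.847, 2.54, -0.0]
ft_force: [-3.5, 0.8, 6.2]
opening: 0.0004
grasp_force: 2.8
```

```bash
python3 -m inch '[{"x":0,"y":0,"z":-0.005,"wx":0,"wy":0,"wz":0},{"x":0,"y":0,"z":-0.01,"wx":0,"wy":0,"wz":0},{"x":0,"y":0,"z":-0.015,"wx":0,"wy":0,"wz":0},{"x":0,"y":0,"z":-0.02,"wx":0,"wy":0,"wz":0},{"x":0,"y":0,"z":-0.025,"wx":0,"wy":0,"wz":0},{"x":0,"y":0,"z":-0.03,"wx":0,"wy":0,"wz":0},{"x":0,"y":0,"z":-0.035,"wx":0,"wy":0,"wz":0},{"x":0,"y":0,"z":-0.04,"wx":0,"wy":0,"wz":0},{"x":0,"y":0,"z":-0.045,"wx":0,"wy":0,"wz":0},{"x":0,"y":0,"z":-0.05,"wx":0,"wy":0,"wz":0}]'
```

```text
t: 10.2
eef_pos: [0.5917, -0.1347, 0.1688]
eef_rot: [1.847, 2.54, 0.001]
ft_force: [1.1, -0.2, 3.0]
opening: 0.0001
grasp_force: 1.1
```

```bash
python3 -m inch '[{"x":0,"y":0,"z":-0.005,"wx":0,"wy":0,"wz":0},{"x":0,"y":0,"z":-0.01,"wx":0,"wy":0,"wz":0},{"x":0,"y":0,"z":-0.015,"wx":0,"wy":0,"wz":0},{"x":0,"y":0,"z":-0.02,"wx":0,"wy":0,"wz":0},{"x":0,"y":0,"z":-0.025,"wx":0,"wy":0,"wz":0},{"x":0,"y":0,"z":-0.03,"wx":0,"wy":0,"wz":0},{"x":0,"y":0,"z":-0.035,"wx":0,"wy":0,"wz":0},{"x":0,"y":0,"z":-0.04,"wx":0,"wy":0,"wz":0},{"x":0,"y":0,"z":-0.045,"wx":0,"wy":0,"wz":0},{"x":0,"y":0,"z":-0.05,"wx":0,"wy":0,"wz":0}]'
python3 - <<'E'
from h import *
sc=capture("scene");h=cv2.cvtColor(sc,cv2.COLOR_BGR2HSV)[170:250,225:265]
r=cv2.inRange(h,(0,150,60),(6,255,255))|cv2.inRange(h,(174,150,60),(180,255,255))
print(np.count_nonzero(r))
E
```

```text
t: 11.2
eef_pos: [0.5914, -0.1347, 0.1563]
eef_rot: [1.848, 2.54, 0.0]
ft_force: [0.9, -0.0, 2.0]
opening: 0.0004
grasp_force: 1.1
0
```

Now 2 mm steps, watching the force and the keeper for red.

```bash
cat > red.py <<'E'
from h import *
sc=capture("scene");h=cv2.cvtColor(sc,cv2.COLOR_BGR2HSV)[170:250,225:265]
r=cv2.inRange(h,(0,150,60),(6,255,255))|cv2.inRange(h,(174,150,60),(180,255,255))
y,x=np.nonzero(r);print("red",len(x),x.mean()+225 if len(x) else 0,y.mean()+170 if len(x) else 0)
E
python3 -m inch '[{"x":0,"y":0,"z":-0.003,"wx":0,"wy":0,"wz":0},{"x":0,"y":0,"z":-0.006,"wx":0,"wy":0,"wz":0},{"x":0,"y":0,"z":-0.009,"wx":0,"wy":0,"wz":0},{"x":0,"y":0,"z":-0.009,"wx":0,"wy":0,"wz":0}]'; python3 red.py
```

```text
t: 11.65
eef_pos: [0.5912, -0.1347, 0.1538]
eef_rot: [-1.848, -2.54, 0.0]
ft_force: [0.5, 1.0, 2.0]
opening: 0.0005
grasp_force: 0.7
red 0 0 0
```

```bash
python3 -m inch '[{"x":0,"y":0,"z":-0.003,"wx":0,"wy":0,"wz":0},{"x":0,"y":0,"z":-0.006,"wx":0,"wy":0,"wz":0},{"x":0,"y":0,"z":-0.008,"wx":0,"wy":0,"wz":0},{"x":0,"y":0,"z":-0.008,"wx":0,"wy":0,"wz":0}]'; python3 red.py
```

```text
t: 12.1
eef_pos: [0.5911, -0.1347, 0.1519]
eef_rot: [-1.848, -2.54, 0.0]
ft_force: [0.0, -0.6, 1.4]
opening: 0.0003
grasp_force: 0.7
red 0 0 0
```

```bash
python3 -m inch '[{"x":0,"y":0,"z":-0.003,"wx":0,"wy":0,"wz":0},{"x":0,"y":0,"z":-0.006,"wx":0,"wy":0,"wz":0},{"x":0,"y":0,"z":-0.008,"wx":0,"wy":0,"wz":0}]'; python3 red.py
```

```text
t: 12.45
eef_pos: [0.5912, -0.1347, 0.1499]
eef_rot: [-1.848, -2.54, 0.0]
ft_force: [-0.3, 0.5, 1.9]
opening: 0.0005
grasp_force: 1.1
red 0 0 0
```

```bash
python3 -m inch '[{"x":0,"y":0,"z":-0.003,"wx":0,"wy":0,"wz":0},{"x":0,"y":0,"z":-0.006,"wx":0,"wy":0,"wz":0},{"x":0,"y":0,"z":-0.008,"wx":0,"wy":0,"wz":0}]'; python3 red.py
```

```text
t: 12.8
eef_pos: [0.5912, -0.1347, 0.1479]
eef_rot: [-1.848, -2.54, 0.0]
ft_force: [-1.3, 0.1, 2.0]
opening: 0.0003
grasp_force: 1.1
red 1 247.0 223.0
```

```bash
python3 -m inch '[{"x":0,"y":0,"z":-0.003,"wx":0,"wy":0,"wz":0},{"x":0,"y":0,"z":-0.006,"wx":0,"wy":0,"wz":0},{"x":0,"y":0,"z":-0.006,"wx":0,"wy":0,"wz":0}]'; python3 red.py
```

```text
t: 13.15
eef_pos: [0.5914, -0.1347, 0.1463]
eef_rot: [1.848, 2.541, 0.0]
ft_force: [0.0, 0.8, -0.6]
opening: 0.0004
grasp_force: 0.0
red 14 247.28571428571428 224.5
```

```bash
python3 -m inch '[{"x":0,"y":0,"z":-0.003,"wx":0,"wy":0,"wz":0},{"x":0,"y":0,"z":-0.006,"wx":0,"wy":0,"wz":0},{"x":0,"y":0,"z":-0.006,"wx":0,"wy":0,"wz":0}]'; python3 red.py
```

```text
t: 13.5
eef_pos: [0.5915, -0.1347, 0.145]
eef_rot: [1.848, 2.54, 0.0]
ft_force: [-1.3, 0.2, 0.5]
opening: 0.0004
grasp_force: 0.3
red 12 247.33333333333334 224.75
```

The red jumped from 1 to 14 px and the force dropped, so the button has popped. I'll lift off and check.

```bash
python3 -m inch '[{"x":0,"y":0,"z":0.05,"wx":0,"wy":0,"wz":0},{"x":0,"y":0,"z":0.2,"wx":0,"wy":0,"wz":0},{"x":0,"y":0,"z":0.35,"wx":0,"wy":0,"wz":0},{"x":0,"y":0,"z":0.5,"wx":0,"wy":0,"wz":0},{"x":0,"y":0,"z":0.6,"wx":0,"wy":0,"wz":0},{"x":0,"y":0,"z":0.6,"wx":0,"wy":0,"wz":0},{"x":0,"y":0,"z":0.6,"wx":0,"wy":0,"wz":0}]'; python3 red.py
python3 - <<'E'
from h import *
im=capture("wrist");sc=capture("scene")
cv2.imwrite("pics/w6.png",np.hstack([cv2.resize(im[80:260,220:420],(400,360),interpolation=2),cv2.resize(sc[180:270,200:300],(400,360),interpolation=2)]))
E
```

```text
t: 14.25
eef_pos: [0.5916, -0.1346, 0.296]
eef_rot: [1.847, 2.54, 0.001]
ft_force: [0.2, 0.1, -0.2]
opening: 0.0005
grasp_force: 0.0
red 13 247.30769230769232 224.6153846153846
```

View pics/w6.png

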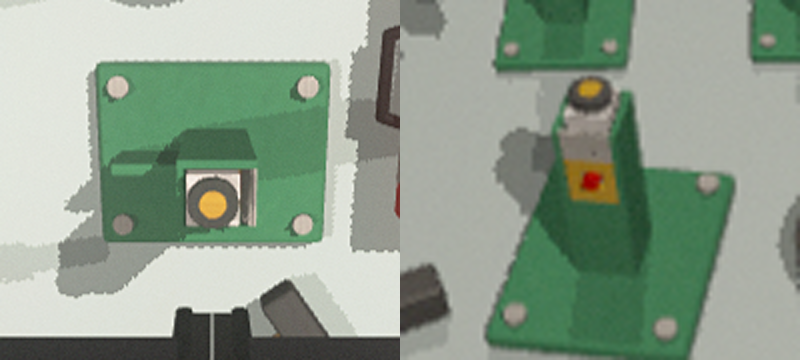

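Run:
```python
from h import *
c=calibration("scene");e=np.array([.951,.308,0]);ax=np.array([.591,-.1352,0])
for x in(.0145,.0235):print(x,proj(c,[ax+e*x+[0,0,.093]]))
print("start check",proj(c,[ax+e*.0235+[0,0,.146]]),"obs 244.6 206.4", "keeper ctr",proj(c,[ax+e*.0195+[0,0,.093]]))
```

```text
0.0145 [[247.21759957 222.57690006]]
0.0235 [[246.20252394 225.33538897]]
start check [[243.29077374 208.16499941]] obs 244.6 206.4 keeper ctr [[246.65538128 224.10468897]]
```

```bash
python3 -m inch '[{"x":0,"y":0,"z":-0.2,"wx":0,"wy":0,"wz":0},{"x":0,"y":0,"z":-0.4,"wx":0,"wy":0,"wz":0},{"x":0,"y":0,"z":-0.55,"wx":0,"wy":0,"wz":0},{"x":0,"y":0,"z":-0.59,"wx":0,"wy":0,"wz":0},{"x":0,"y":0,"z":-0.604,"wx":0,"wy":0,"wz":0},{"x":0,"y":0,"z":-0.608,"wx":0,"wy":0,"wz":0},{"x":0,"y":0,"z":-0.608,"wx":0,"wy":0,"wz":0}]'; python3 red.py
```

```text
t: 15.1
eef_pos: [0.5921, -0.1348, 0.144]
eef_rot: [1.847, 2.539, 0.001]
ft_force: [-0.2, 0.4, -0.2]
opening: 0.0004
grasp_force: 0.0
red 15 247.26666666666665 225.2
```

```bash
python3 -m inch '[{"x":0,"y":0,"z":-0.003,"wx":0,"wy":0,"wz":0},{"x":0,"y":0,"z":-0.006,"wx":0,"wy":0,"wz":0},{"x":0,"y":0,"z":-0.006,"wx":0,"wy":0,"wz":0}]'; python3 red.py
```

```text
t: 15.45
eef_pos: [0.592, -0.1348, 0.1428]
eef_rot: [1.847, 2.539, 0.001]
ft_force: [-0.4, -0.3, 4.8]
opening: 0.001
grasp_force: 2.5
red 16 247.3125 225.0625
```

```bash
python3 -m inch '[{"x":0,"y":0,"z":-0.003,"wx":0,"wy":0,"wz":0},{"x":0,"y":0,"z":-0.003,"wx":0,"wy":0,"wz":0},{"x":0,"y":0,"z":-0.003,"wx":0,"wy":0,"wz":0}]'; python3 red.py
```

```text
t: 15.8
eef_pos: [0.592, -0.1348, 0.1427]
eef_rot: [1.847, 2.539, 0.0]
ft_force: [-1.2, -0.5, 8.3]
opening: 0.0005
grasp_force: 4.4
red 17 247.41176470588235 225.11764705882354
```

The post is blocked: the force rose to 8 N with no movement, so the button is locked. I'll back off and hand in.

```bash
python3 -m inch '[{"x":0,"y":0,"z":0.05,"wx":0,"wy":0,"wz":0},{"x":0,"y":0,"z":0.2,"wx":0,"wy":0,"wz":0},{"x":0,"y":0,"z":0.35,"wx":0,"wy":0,"wz":0},{"x":0,"y":0,"z":0.4,"wx":0,"wy":0,"wz":0},{"x":0,"y":0,"z":0.4,"wx":0,"wy":0,"wz":0},{"x":0,"y":0,"z":0.4,"wx":0,"wy":0,"wz":0}]'; python3 red.py; python3 -c "
from plant import *
print(job_done())"
```

```text
t: 16.45
eef_pos: [0.5909, -0.1347, 0.2398]
eef_rot: [-1.847, -2.54, 0.001]
ft_force: [-0.3, -0.6, 0.4]
opening: 0.0006
grasp_force: 0.0
red 14 247.28571428571428 225.35714285714286
the job is handed in; nothing more can be done
None
```

The anvil is at its low height with the button locked in the keeper hole (a test push met a firm stop at 8 N); the gripper is clear, nothing else was touched, and the job was handed in at about 16.5 s.

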